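# Mark the stud points on all four sides of a hard leather case

## Robot

A 6-joint arm with a two-finger parallel gripper is mounted at the origin on the work surface. World frame = base frame: x ahead of the robot, y to its left, z up, the work surface at z = 0. Lengths are in m, angles in rad, forces in N, time in s.
With the tool pointing down it reaches from about 0.425 to 0.95 m from the base axis. Payload 3.5 kg.
Tool frame: the origin (TCP) lies midway between the tips of the shut fingers; the grasp point (between the pads) lies 19 mm behind it; z points along the fingers, y is the line along which they close (so a half turn about z gives the same grasp; the last joint's range is limited). The gripper opens to 85 mm and grips with 20 to 120 N. Pads are 22 mm wide; open, the fingers measure 114 mm over their backs; the gripper's body (76 mm by 85 mm) begins 54 mm behind the grasp point. The pads swing forward as they close: fully open they stand 13 mm farther back than shut.
Start: joints at [-1.374, 0.286, 1.577, -0, 1.279, -0.15], TCP at [0.229, -0.635, 0.231] pointing down, gripper open.
Joint ranges: [-2.77, 2.77], [-0.9, 2.22], [0.21, 2.48], [-1.53, 4.67], [0.24, 2.81], [-2.84, 2.84]. Speed limits (rad/s): [2.79, 2.79, 3.14, 3.14, 3.14, 3.14].

## Interface

Orientations are given as a unit quaternion [x, y, z, w].
In Python, from plant import ctrl gives the robot as it stands. The module is installed in compiled form; this text tells all that it offers.
- The arm moves only by the shell command python3 -m inch 'ROWS' [FORCE]. ROWS is JSON, a list of rows, each a list of 5 numbers: the closure, from 0 (fully open) to 1 (shut), then the shift along the tool's x, y, z in m, then the turn about the tool's z in degrees. A call has 1 to 5 rows; each row is the pose to reach, as a shift and turn from the pose commanded when the call began, along the tool's axes at that moment; what a row does not reach only later rows make up. A row lasts 1/12 s, in which the tool goes at most 41.7 mm and 7.16 degrees, less where a joint would pass 70% of its speed; a pose out of reach is approached as far as the arm can. A call with a gripper value outside its range is refused whole. The fingers move at their own pace and stop on an object; FORCE is the grip in N (left out, the last holds). Time passes only in rows, so rows that repeat a pose let the fingers close. It gives the time, the measured TCP pose, the force, the opening and the grip force at its end, in the units of the state.
- ctrl.get_state(): the state, without advancing time (a new reading comes with each control period).
- ctrl.read_camera(name): name is "scene" or "top" or "wrist"; returns a dict with "pixels" (480x640x3 uint8, red, green, blue), "depth" (480x640 float32, m along the optical axis (not along the pixel's ray), 0 where there is no reading), "fx", "fy", "cx", "cy" (pixels), "D" ([k1, k2, p1, p2, k3] as OpenCV has them; the pictures are not rectified), "xyz" and "rotation" of the camera in the world; the wrist camera has in their place "mount" (4x4, takes a point from camera to tool coordinates, whose origin is the TCP and whose axes are the flange's). Camera axes: x right, y down, z forward; pixel columns grow to the right and rows downward; lengths in m; the calibration is good to about 2 mm. A picture is of the moment at which its call begins: read the wrist's pose just before it.
- ctrl.sign_off(): hands the job in; it is judged then, once.
Trained networks look in a picture, given as the dict that the camera call returned (one of the last four; its "shot" number tells which), for a name from the list of things; names that differ only in an ending like _2 or _b are one class to them, and where a whole thing is asked for, a point or a joint stands for the part that bears it (a point fixed in the world has none). Each returns a list of dicts, best first, with "score" (0 to 1); they miss things now and then, are a little off and sometimes report something else, mostly with a low value. They report only what shows in the picture. A call takes as long as a camera call.
- ctrl.spot_in(query, picture): "at" ([column, row] in pixels, amid what is visible of it).
- ctrl.tip_of(query, picture): "at" ([column, row] in pixels: a listed point, or the origin of a listed thing).
The state is a dict: "time": time; "qpos": joint angles; "dq": joint speeds; "joint_efforts": joint torques, N m; "eef_pos": TCP position; "tcp_rot": TCP orientation; "contact_force": force on the tool from outside, world axes, zero at the start; "wrist_torque": the same for the moment, N m; "opening": opening from 0.0 (shut) to 1.0 (fully open); "finger_force": force on a finger pad.
Only numpy, scipy, OpenCV 4.12 (cv2) and the standard library are available. Lean on these libraries where they do the work, as an engineer would, in place of code of your own. Each camera call takes 0.05 s, during which the arm holds its last target. There are 200 camera calls.

## Task

Mark all four sides of the tall four-sided leather case on the bench's spring marker: hold the case off the bench and press the ring on each side squarely onto the marker's tip until the tip is pushed fully in, without ramming it - first the clasp side, then the side opposite; then stand the case down, let go, take it the other way, and mark the rivet side and then the plain side opposite that. Finally stand the case upright in the middle of the cork mat and let go. Do not drop or tip the case or disturb the other things.

Things in the scene. Friction and masses are not known exactly. Their poses are not given: they have to be found in the camera images.
- case: tall brown leather case, rigid, upright, 62 (x) x 54 (y) x 107 mm, 0.25 to 0.45 kg, any yaw. Origin: centre of its underside; z up. On its top, 3 mm high: a 34 x 14 mm flat brass clasp plate along the edge of the clasp side (-x) and a round 14 mm rivet head at the edge of the rivet side (+y). Each upright side has a pale 30 mm ring centred 80 mm up.
- case_front (a point): centre of the thin pale ring (26 mm inside diameter) on the clasp side (case x = -31 mm, 80 mm up), marked first
- case_back (a point): centre of the ring on the side across from the clasp (case x = +31 mm, 80 mm up), marked second
- case_left (a point): centre of the ring on the rivet side (case y = +27 mm, 80 mm up), marked third
- case_right (a point): centre of the ring on the plain side across from the rivet (case y = -27 mm, 80 mm up), marked last
- marker: spring marker, fixed to the bench: grey base plate 12 mm thick (x -30 to +90, y +-45 mm), a post, a level dark steel barrel 30 mm thick (x -50 to +40 mm) with its axis 105 mm above the bench (highest point 120 mm). Origin on the bench below the barrel axis. Its tip points along its own -x, roughly towards the robot.
- marker_tip (a joint): how far the tip is pushed into the barrel, m: 0 out, 0.005 at its hard stop. A stiff spring: it starts to give at 4 N and reaches the stop at 14 N. Pushed in counts from 0.0035.
- tip_point (a point): centre of the flat end of the marker's steel tip (a 10 mm thick pin that stands 25 mm out of the barrel); with the tip out it is 75 mm in front of the marker's origin, 105 mm above the bench
- mat: square cork mat fixed to the bench, 150 x 150 x 6 mm, origin at the centre of its underside (its top is at 6 mm); on the other side of the marker from the case
- round_case: bystander: round hard leather case, 72 mm diameter, 105 mm tall
- mallet: bystander: small wooden-handled hammer lying down, 200 mm long
- spool: bystander: thread spool, 48 mm diameter, 60 mm tall
- glue: bystander: jar, 60 mm diameter, 100 mm tall
- awl: bystander: awl with a wooden handle lying down, 140 mm long
- low_box: bystander: low leather box, 90 x 60 x 35 mm

How it is judged:
On the way, in this order (a step that is already met when the one before it is completed fails the run):
1. the held case's clasp side is pressed onto the marker's tip (distance between case_front and tip_point below 0.008 m and value of joint marker_tip above 0.0035 m and angle between the x axis of case and the x axis of marker, either way round below 0.14 rad and contact force between the fingers and case above 1 N), for 0.1 s.
2. then the side opposite the clasp (distance between case_back and tip_point below 0.008 m and value of joint marker_tip above 0.0035 m and angle between the x axis of case and the x axis of marker, either way round below 0.14 rad and contact force between the fingers and case above 1 N), for 0.1 s.
3. the case is stood down upright and let go, for a new grasp (height (world z) of case below 0.012 m and angle between case's own z axis and vertical below 0.08 rad and contact force between the fingers and case below 0.2 N and linear speed of case below 0.02 m/s), for 0.1 s.
4. the held case's rivet side is pressed onto the marker's tip (distance between case_left and tip_point below 0.008 m and value of joint marker_tip above 0.0035 m and angle between the y axis of case and the x axis of marker, either way round below 0.14 rad and contact force between the fingers and case above 1 N), for 0.1 s.
5. then the plain side opposite the rivet (distance between case_right and tip_point below 0.008 m and value of joint marker_tip above 0.0035 m and angle between the y axis of case and the x axis of marker, either way round below 0.14 rad and contact force between the fingers and case above 1 N), for 0.1 s.
At the end, for the whole second after the job is handed in: After all four sides have been marked in order (each: tip at least 3.5 mm in, within 8 mm of the ring's centre, side square to the tip within 0.14 rad, case held, for 0.1 s), the case stands upright (within 0.06 rad) and at rest on the cork mat, its centre within 30 mm of the mat's centre, let go (horizontal distance between case and mat below 0.03 m and height (world z) of case between 0.003 and 0.01 m and angle between case's own z axis and vertical below 0.06 rad and linear speed of case below 0.01 m/s); the robot touches nothing.
It fails at once if the marker is rammed: more than 40 N between case and marker (contact force between case and marker above 40 N).
It fails at once if the case is tipped by more than 0.35 rad (angle between case's own z axis and vertical above 0.35 rad).
It fails at once if the case is dropped or knocked: moving faster than 0.35 m/s (a fall of 6 mm) while not held (linear speed of case above 0.35 m/s and contact force between the fingers and case below 0.2 N).
It fails at once if a bystander is moved by more than 30 mm (distance of any of round_case, mallet, spool, glue, awl, low_box from where it was at the start of the episode above 0.03 m).
It also fails if it takes over 72 s, if anything falls off the work surface, if the arm or the gripper's body presses on something with over 40 N, if the wrist force passes 120 N, or if a joint passes its speed limit or range.

## Working session

There is one attempt and no reset: what is moved stays moved. The work goes in short steps, Python scripts to look and compute and a shell command to move; the robot and the scene stay as the last step left them, time stands still between calls to the robot, and variables do not carry over. Pictures are saved under pics/ and viewed, at most 10 in all, crops included, and the job is handed in when it is done.

```bash
mkdir -p pics
cat > h.py <<'E'
import numpy as np, cv2
from scipy.spatial.transform import Rotation as R
from plant import ctrl
def cam(n):
    s=ctrl.get_state(); p=ctrl.read_camera(n)
    if 'mount' in p:
        T=np.eye(4);T[:3,:3]=R.from_quat(s['tcp_rot']).as_matrix();T[:3,3]=s['eef_pos'];T=T@np.array(p['mount'])
        p['_R'],p['_t']=T[:3,:3],T[:3,3]
    else:
        r=np.array(p['rotation']); p['_R']=r if r.shape==(3,3) else R.from_quat(r).as_matrix(); p['_t']=np.array(p['xyz'])
    p['_K']=np.array([[p['fx'],0,p['cx']],[0,p['fy'],p['cy']],[0,0,1]])
    return p
def ray(p,uv):
    n=cv2.undistortPoints(np.array([[uv]],float),p['_K'],np.array(p['D'],float))[0,0]
    return p['_R']@np.array([n[0],n[1],1])
def at_z(p,uv,z):
    d=ray(p,uv); return p['_t']+d*(z-p['_t'][2])/d[2]
def at_d(p,uv):
    u,v=int(round(uv[0])),int(round(uv[1])); w=p['depth'][max(v-2,0):v+3,max(u-2,0):u+3]; w=w[w>0]
    return p['_t']+ray(p,uv)*np.median(w) if w.size else None
def proj(p,X):
    rv=cv2.Rodrigues(p['_R'].T)[0]; return cv2.projectPoints(np.array(X,float).reshape(-1,1,3),rv,-p['_R'].T@p['_t'],p['_K'],np.array(p['D'],float))[0][:,0]
def cloud(p):
    v,u=np.mgrid[0:480,0:640]; n=cv2.undistortPoints(np.stack([u.ravel(),v.ravel()],1)[:,None].astype(float),p['_K'],np.array(p['D'],float))[:,0]
    d=p['depth'].ravel(); X=np.c_[n,np.ones(len(n))]*d[:,None]; X=X@p['_R'].T+p['_t']; X[d==0]=np.nan; return X
def save(p,n): cv2.imwrite('pics/'+n,p['pixels'][:,:,::-1])
E
python3 - <<'E'
from h import *
np.set_printoptions(precision=4,suppress=True)
s=ctrl.get_state(); print(s)
for n in ['top','scene']:
    p=cam(n); save(p,n+'0.png'); print(n,p['_t'])
    for q in ['case','case_front','case_back','case_left','case_right','marker','tip_point','mat','round_case','mallet','spool','glue','awl','low_box']:
        a=ctrl.spot_in(q,p)[:2]; b=ctrl.tip_of(q,p)[:2]
        print(q,[(np.round(x['at']),round(x['score'],2),at_d(p,x['at'])) for x in a],'|',[(np.round(x['at'],1),round(x['score'],2)) for x in b])
E
```

```text
{'time': 0.0, 'qpos': array([-1.374 ,  0.2872,  1.5782, -0.    ,  1.2786, -0.15  ]), 'dq': array([ 0.0001, -0.0007,  0.0004,  0.0007, -0.0005, -0.0015]), 'joint_efforts': array([ -0.0003, -40.5978, -29.263 ,  -0.0001,   0.0058,   0.    ]), 'eef_pos': array([ 0.2293, -0.6341,  0.2299]), 'tcp_rot': array([ 0.985 ,  0.1725, -0.    , -0.0012]), 'contact_force': array([-0.1004, -0.261 , -0.1102]), 'wrist_torque': array([ 0.0015, -0.0379,  0.0399]), 'finger_force': 0.0, 'opening': 0.9972322696045174}
top [0.4452 0.0744 1.2713]
case [(array([477., 309.]), 0.77, array([ 0.4176, -0.2637,  0.1085]))] | [(array([469.9, 309.6]), 0.81)]
case_front [(array([477., 309.]), 0.7, array([ 0.4164, -0.2648,  0.1084]))] | [(array([466. , 307.1]), 0.75)]
case_back [(array([474., 311.]), 0.62, array([ 0.4128, -0.2581,  0.1098]))] | [(array([490.4, 316.1]), 0.72)]
case_left [(array([474., 308.]), 0.88, array([ 0.4192, -0.258 ,  0.1102])), (array([229., 222.]), 0.73, array([0.5916, 0.2622, 0.0349]))] | [(array([481.3, 300.2]), 0.55)]
case_right [(array([477., 308.]), 0.91, array([ 0.4201, -0.2634,  0.1087]))]
[... 2241 characters left out ...]
)]
round_case [(array([308., 313.]), 0.7, array([0.6779, 0.225 , 0.1042]))] | [(array([309.3, 330.3]), 0.94), (array([241.4, 182. ]), 0.74)]
mallet [(array([441., 382.]), 0.57, array([0.5371, 0.4318, 0.0225]))] | [(array([419.3, 382.9]), 0.85)]
spool [(array([228., 196.]), 0.71, array([ 0.6408, -0.1734,  0.0455]))] | [(array([231.3, 204.8]), 0.77)]
glue [(array([200., 167.]), 0.82, array([ 0.6602, -0.2795,  0.0685])), (array([229., 195.]), 0.33, array([ 0.6387, -0.1722,  0.0463]))] | [(array([201.1, 180.6]), 0.61)]
awl [(array([231., 172.]), 0.52, array([ 0.5856, -0.2711,  0.0231]))] | []
low_box [(array([358., 329.]), 0.94, array([0.5971, 0.27  , 0.0358]))] | [(array([352.7, 332.8]), 0.97)]
```

View pics/top0.png

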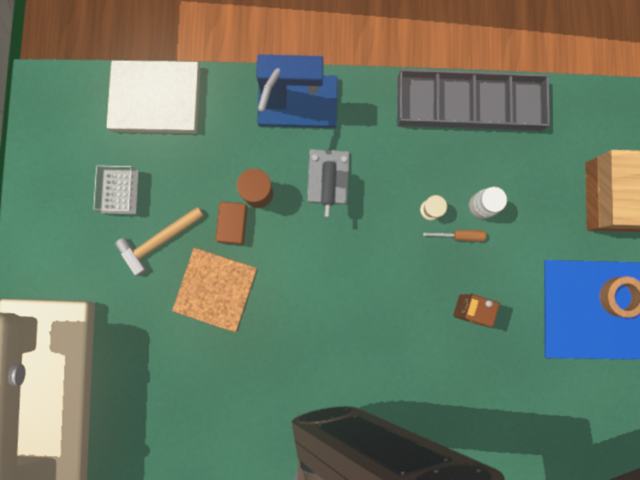

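Run:
```python
from h import *
np.set_printoptions(precision=4,suppress=True)
p=cam('top'); X=cloud(p); print(p['_R'])
c=np.array([.417,-.262]); m=(np.linalg.norm(X[:,:2]-c,axis=1)<.06)&(X[:,2]>.1)
print('case z',np.nanmedian(X[m,2]),m.sum(), cv2.minAreaRect(X[m,:2].astype(np.float32)),np.nanmean(X[m,:2],0))
mk=(np.linalg.norm(X[:,:2]-[.68,.05],axis=1)<.12)&(X[:,2]>.08)&(abs(X[:,1]-.05)<.05)
Y=X[mk]; print('barrel',mk.sum(),cv2.minAreaRect(Y[:,:2].astype(np.float32)),cv2.minAreaRect(Y[Y[:,2]>.112][:,:2].astype(np.float32)),Y[:,2].max())
t=Y[Y[:,0]<.63]; print(t[np.argsort(t[:,0])][::4])
mm=(np.linalg.norm(X[:,:2]-[.45,.30],axis=1)<.13)&(X[:,2]>.003)&(X[:,2]<.02)
print('mat',cv2.minAreaRect(X[mm,:2].astype(np.float32)),np.nanmean(X[mm],0))
# crop case and tip, enlarged
im=p['pixels'][:,:,::-1]
a=cv2.resize(im[270:350,440:520],(400,400),interpolation=cv2.INTER_CUBIC);b=cv2.resize(im[150:230,286:366],(400,400),interpolation=cv2.INTER_CUBIC)
cv2.imwrite('pics/crop0.png',np.hstack([a,b]))
```

```text
[[ 0.0269 -0.9959  0.0869]
 [-0.9996 -0.0273 -0.0037]
 [ 0.006  -0.0868 -0.9962]]
case z 0.10742318738706047 784 ((0.4144478142261505, -0.2749383747577667), (0.062346383929252625, 0.05501928552985191), 72.80753326416016) [ 0.4145 -0.2737]
barrel 685 ((0.663088858127594, 0.047460705041885376), (0.029529718682169914, 0.12418950349092484), 89.1639404296875) ((0.6602262258529663, 0.04722284525632858), (0.028528351336717606, 0.11190201342105865), 87.96114349365234) 0.12470683350813028
[[0.601  0.0491 0.1077]
 [0.6026 0.0492 0.1117]
 [0.6033 0.045  0.1067]
 [0.6053 0.0451 0.1077]
 [0.607  0.0534 0.1088]
 [0.609  0.0514 0.1096]
 [0.6107 0.0495 0.1132]
 [0.6116 0.0452 0.1075]
 [0.6137 0.0473 0.1074]
 [0.6156 0.0474 0.1084]
 [0.6176 0.0516 0.1085]
 [0.6197 0.0455 0.1093]
 [0.6218 0.0476 0.1089]
 [0.6239 0.0497 0.1083]
 [0.6259 0.0456 0.1099]
 [0.6263 0.058  0.105 ]
 [0.6267 0.0538 0.1035]
 [0.6269 0.0459 0.1164]
 [0.6272 0.0397 0.1157]
 [0.6282 0.0583 0.1195]
 [0.6285 0.0521 0.1185]
 [0.629  0.0439 0.1168]
 [0.6295 0.0561 0.1115]]
mat ((0.44660741090774536, 0.3006112575531006), (0.2577165961265564, 0.25041404366493225), 77.46074676513672) [0.4457 0.2961 0.0064]
```

View pics/crop0.png

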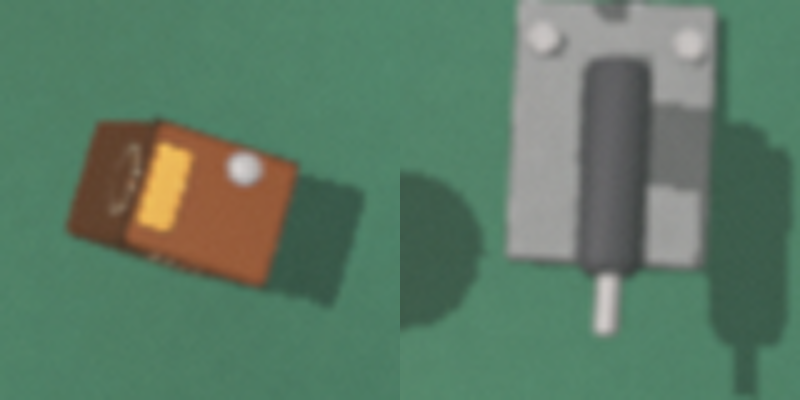

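The top view shows the case at about (477,309) with the clasp towards world +y (image left) and the rivet towards +x (image up). The marker tip is at about (327,217) and the cork mat at about (214,290). The way between them is free.

```bash
cat > plan.py <<'E'
# plan.py x y z psi ncalls [from psi unwrapped]: per-call shifts in tool axes (mm), turn (deg)
import sys; from h import *
s=ctrl.get_state(); r=R.from_quat(s['tcp_rot']).as_matrix()
psi=np.degrees(np.arctan2(r[1,0],r[0,0])); P=np.array(s['eef_pos'])
print('now',P.round(4),'psi',psi.round(2),'tilt',np.degrees(np.arccos(-r[2,2])).round(2),'q',s['qpos'].round(2),'F',np.round(s['contact_force'],1),'t',s['time'],'open',round(s['opening'],3),'ff',round(s['finger_force'],1))
if len(sys.argv)>1:
    x,y,z,ps=map(float,sys.argv[1:5]); n=int(sys.argv[5])
    if psi<-100: psi+=360   # tool yaw kept in about -100..260
    D=(np.array([x,y,z])-P)/n
    for i in range(n):
        a=np.radians(psi+(ps-psi)*i/n); X=np.array([np.cos(a),np.sin(a),0]); Y=np.array([np.sin(a),-np.cos(a),0])
        print('call',i,'dx %.4f dy %.4f dz %.4f turn %.1f'%(D@X,D@Y,-D[2],-(ps-psi)/n))
E
python3 plan.py 0.4145 -0.2745 0.23 72.8 3
python3 - <<'E'
from h import *
np.set_printoptions(precision=4,suppress=True)
p=cam('top');X=cloud(p)
hsv=cv2.cvtColor(p['pixels'],cv2.COLOR_RGB2HSV).reshape(-1,3)
v,u=np.mgrid[0:480,0:640];roi=(u.ravel()>165)&(u.ravel()<262)&(v.ravel()>245)&(v.ravel()<335)
m=(roi&(hsv[:,0]<25)&(hsv[:,1]>80)).reshape(480,640).astype(np.uint8)
m=cv2.morphologyEx(m,cv2.MORPH_CLOSE,np.ones((5,5)));m=cv2.morphologyEx(m,cv2.MORPH_OPEN,np.ones((5,5)))
n,l,st,c=cv2.connectedComponentsWithStats(m);k=1+np.argmax(st[1:,4]);pts=np.argwhere(l==k)[:,::-1]
q=np.array([at_z(p,a,.006)[:2] for a in pts]);print('mat',q.mean(0),cv2.minAreaRect(q.astype(np.float32)))
# base plate at z=.012 grey
roi=(u.ravel()>295)&(u.ravel()<360)&(v.ravel()>140)&(v.ravel()<212)
m=roi&(hsv[:,1]<40)&(hsv[:,2]>90)
q=np.array([at_z(p,(u.ravel()[i],v.ravel()[i]),.012)[:2] for i in np.where(m)[0]]);print('plate',cv2.minAreaRect(q.astype(np.float32)))
E
```

```text
now [ 0.2295 -0.6348  0.2313] psi 19.87 tilt 0.0 q [-1.37  0.29  1.58  0.    1.28 -0.15] F [-0.3 -0.8  0.9] t 2.95 open 1.001 ff 0.0
call 0 dx 0.0988 dy -0.0920 dz 0.0004 turn -17.6
call 1 dx 0.1221 dy -0.0577 dz 0.0004 turn -17.6
call 2 dx 0.1338 dy -0.0180 dz 0.0004 turn -17.6
mat [0.443 0.294] ((0.4433201551437378, 0.2940053641796112), (0.15146255493164062, 0.15040113031864166), 73.48008728027344)
plate ((0.6952483057975769, 0.047500237822532654), (0.09110349416732788, 0.14063264429569244), 88.66710662841797)
```

```bash
python3 -m inch '[[0,0.033,-0.03,0,-6],[0,0.066,-0.06,0,-12],[0,0.099,-0.092,0,-17.6]]'
python3 -m inch '[[0,0.04,-0.02,0,-6],[0,0.08,-0.04,0,-12],[0,0.122,-0.058,0,-17.6]]'
python3 -m inch '[[0,0.045,-0.006,0,-6],[0,0.09,-0.012,0,-12],[0,0.134,-0.018,0,-17.6],[0,0.134,-0.018,0,-17.6],[0,0.134,-0.018,0,-17.6]]'
python3 - <<'E'
from h import *
np.set_printoptions(precision=4,suppress=True)
p=cam('wrist'); save(p,'w1.png'); X=cloud(p)
m=(np.linalg.norm(X[:,:2]-[.4145,-.2745],axis=1)<.06)&(X[:,2]>.1)&(X[:,2]<.115)
print(m.sum(),np.nanmedian(X[m,2]),cv2.minAreaRect(X[m,:2].astype(np.float32)))
E
python3 plan.py 0.4145 -0.2745 0.057 72.8 1
```

```text
time: 3.25
eef_pos: [0.287, -0.5228, 0.2309]
tcp_rot: [0.946, 0.323, 0.0, -0.0]
contact_force: [0.3, 0.3, 0.2]
opening: 1.002
finger_force: 0.0
time: 3.5
eef_pos: [0.3438, -0.4105, 0.2314]
tcp_rot: [0.886, 0.464, 0.0, 0.0]
contact_force: [0.5, -0.5, -0.0]
opening: 0.999
finger_force: 0.0
time: 3.92
eef_pos: [0.4065, -0.2898, 0.2316]
tcp_rot: [0.804, 0.594, 0.0, 0.0]
contact_force: [-1.0, -0.4, 0.6]
opening: 1.003
finger_force: 0.0
6986 0.10791133868594716 ((0.4135392904281616, -0.2761197090148926), (0.06297629326581955, 0.05485663563013077), 73.56119537353516)
now [ 0.4059 -0.2914  0.2316] psi 72.79 tilt 0.06 q [-0.83 -0.11  2.   -0.    1.25 -0.53] F [-0.3  0.3  0.7] t 3.9667 open 1.002 ff 0.0
call 0 dx 0.0187 dy 0.0032 dz 0.1746 turn -0.0
```

View pics/w1.png

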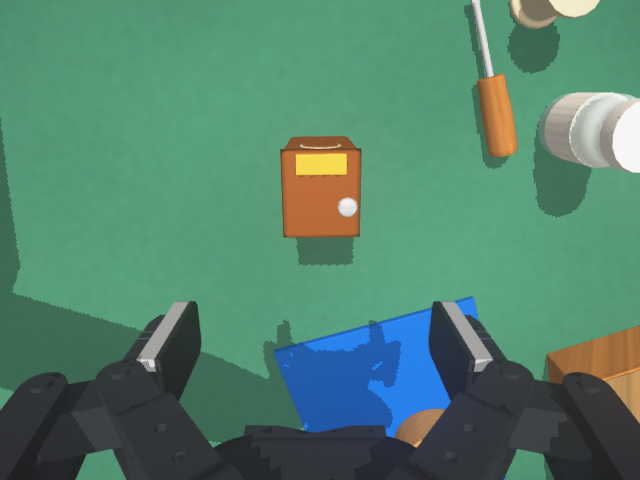

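The wrist view shows the case at about (321,192), square to the fingers, with the clasp towards tool +x and the finger lines clear on both sides.

```bash
python3 -m inch '[[0,0.009,0.0015,0.02,-0.3],[0,0.018,0.003,0.04,-0.3],[0,0.018,0.003,0.07,-0.3],[0,0.018,0.003,0.09,-0.3],[0,0.018,0.003,0.09,-0.3]]'
python3 plan.py 0.414 -0.275 0.057 73.1 1
```

```text
time: 4.38
eef_pos: [0.4106, -0.275, 0.1364]
tcp_rot: [0.805, 0.594, -0.001, -0.005]
contact_force: [-0.7, -0.0, -0.8]
opening: 1.003
finger_force: 0.0
now [ 0.4106 -0.275   0.1364] psi 72.82 tilt 0.55 q [-0.8  -0.01  2.09 -0.    1.07 -0.5 ] F [-0.7 -0.  -0.8] t 4.3833 open 1.003 ff 0.0
call 0 dx 0.0010 dy 0.0032 dz 0.0794 turn -0.3
```

```bash
python3 -m inch '[[0,0.001,0.002,0.025,-0.3],[0,0.001,0.003,0.05,-0.3],[0,0.001,0.003,0.079,-0.3],[0,0.001,0.003,0.079,-0.3],[0,0.001,0.003,0.079,-0.3]]'
python3 plan.py 0.414 -0.275 0.057 73.1 1
```

```text
time: 4.8
eef_pos: [0.416, -0.2765, 0.0621]
tcp_rot: [0.803, 0.596, -0.0, -0.001]
contact_force: [-0.0, -0.6, -0.0]
opening: 0.999
finger_force: 0.0
now [ 0.416  -0.2765  0.0621] psi 73.17 tilt 0.14 q [-0.79  0.12  2.12 -0.    0.91 -0.5 ] F [-0.  -0.6 -0. ] t 4.8 open 0.999 ff 0.0
call 0 dx 0.0008 dy -0.0024 dz 0.0051 turn 0.1
```

```bash
python3 -m inch '[[0,0,-0.001,0.003,0],[0,0,-0.001,0.003,0],[0.3,0,-0.001,0.003,0],[0.5,0,-0.001,0.003,0],[1,0,-0.001,0.003,0]]' 80
python3 -m inch '[[1,0,0,0,0],[1,0,0,0,0],[1,0,0,0,0],[1,0,0,0,0],[1,0,0,0,0]]' 80
python3 -m inch '[[1,0,0,0,0],[1,0,0,0,0],[1,0,0,0,0]]' 80
python3 plan.py 0.414 -0.275 0.057 73.1 1
```

```text
time: 5.22
eef_pos: [0.4161, -0.276, 0.0608]
tcp_rot: [0.802, 0.597, -0.0, 0.001]
contact_force: [-1.2, 0.7, 0.7]
opening: 0.626
finger_force: 84.4
time: 5.63
eef_pos: [0.4162, -0.2761, 0.0608]
tcp_rot: [0.802, 0.597, -0.0, 0.001]
contact_force: [-3.5, 0.8, 5.8]
opening: 0.625
finger_force: 84.7
time: 5.88
eef_pos: [0.4162, -0.2761, 0.0607]
tcp_rot: [0.802, 0.597, -0.0, 0.001]
contact_force: [-3.0, 0.4, 6.0]
opening: 0.623
finger_force: 84.7
now [ 0.4162 -0.2761  0.0607] psi 73.3 tilt 0.07 q [-0.79  0.12  2.12 -0.    0.9  -0.5 ] F [-3.   0.4  6. ] t 5.8833 open 0.623 ff 84.7
call 0 dx 0.0004 dy -0.0024 dz 0.0037 turn 0.2
```

```bash
python3 -m inch '[[1,0,0,-0.006,0],[1,0,0,-0.015,0],[1,0,0,-0.025,0],[1,0,0,-0.025,0],[1,0,0,-0.025,0]]' 80
python3 plan.py 0.535 0.050 0.0857 -1.3 4
```

```text
time: 6.3
eef_pos: [0.4163, -0.2759, 0.0852]
tcp_rot: [0.802, 0.597, 0.0, 0.001]
contact_force: [-0.5, -0.4, -4.1]
opening: 0.623
finger_force: 84.5
now [ 0.4163 -0.2759  0.0852] psi 73.28 tilt 0.12 q [-0.79  0.08  2.11  0.    0.95 -0.5 ] F [-0.5 -0.4 -4.1] t 6.3 open 0.623 ff 84.5
call 0 dx 0.0866 dy 0.0050 dz -0.0001 turn 18.6
call 1 dx 0.0836 dy -0.0230 dz -0.0001 turn 18.6
call 2 dx 0.0719 dy -0.0485 dz -0.0001 turn 18.6
call 3 dx 0.0526 dy -0.0689 dz -0.0001 turn 18.6
```

```bash
python3 -m inch '[[1,0.018,0.001,0,4],[1,0.04,0.002,0,9],[1,0.063,0.004,0,14],[1,0.087,0.005,0,18.6]]' 80
python3 -m inch '[[1,0.021,-0.006,0,4.6],[1,0.042,-0.012,0,9.3],[1,0.063,-0.018,0,14],[1,0.084,-0.023,0,18.6]]'
python3 -m inch '[[1,0.018,-0.012,0,4.6],[1,0.036,-0.024,0,9.3],[1,0.054,-0.036,0,14],[1,0.072,-0.0485,0,18.6]]'
python3 -m inch '[[1,0.015,-0.02,0,4.6],[1,0.03,-0.04,0,9.3],[1,0.043,-0.058,0,14],[1,0.053,-0.069,0,18.6],[1,0.053,-0.069,0,18.6]]'
python3 -m inch '[[1,0,0,0,0],[1,0,0,0,0]]'
python3 plan.py 0.535 0.050 0.0857 -1.3 1
python3 - <<'E'
from h import *
np.set_printoptions(precision=4,suppress=True)
p=cam('top');X=cloud(p); s=ctrl.get_state()
c=s['eef_pos'][:2]
m=(abs(X[:,1]-.049)<.02)&(abs(X[:,0]-.605)<.03)&(X[:,2]>.09)&(X[:,2]<.125)
print(X[m][np.argsort(X[m][:,0])][:8])
im=p['pixels'][:,:,::-1]
a=cv2.resize(im[190:270,286:366],(480,480),interpolation=cv2.INTER_CUBIC); cv2.imwrite('pics/c2.png',a)
E
```

```text
time: 6.63
eef_pos: [0.4455, -0.1928, 0.0838]
tcp_rot: [0.89, 0.457, -0.0, -0.0]
contact_force: [-0.2, 0.1, -3.5]
opening: 0.623
finger_force: 84.6
time: 6.97
eef_pos: [0.4751, -0.1104, 0.0837]
tcp_rot: [0.951, 0.308, -0.0, -0.0]
contact_force: [0.5, 0.3, -3.8]
opening: 0.624
finger_force: 84.6
time: 7.3
eef_pos: [0.5049, -0.029, 0.0838]
tcp_rot: [0.989, 0.15, -0.0, -0.0]
contact_force: [-0.1, 0.2, -4.8]
opening: 0.626
finger_force: 84.6
time: 7.72
eef_pos: [0.5354, 0.0539, 0.0839]
tcp_rot: [1.0, -0.01, 0.0, -0.001]
contact_force: [-0.1, 0.2, -3.8]
opening: 0.625
finger_force: 84.9
time: 7.88
eef_pos: [0.5343, 0.0512, 0.0837]
tcp_rot: [1.0, -0.009, -0.001, 0.0]
contact_force: [-0.2, -0.0, -3.6]
opening: 0.625
finger_force: 84.9
now [0.5343 0.0512 0.0837] psi -1.06 tilt 0.09 q [-0.09  0.16  2.02 -0.    0.96  1.5 ] F [-0.2 -0.  -3.6] t 7.8833 open 0.625 ff 84.9
call 0 dx 0.0007 dy 0.0012 dz -0.0020 turn 0.2
[[0.6025 0.0493 0.1124]
 [0.6028 0.0513 0.1096]
 [0.6029 0.0471 0.1095]
 [0.6033 0.045  0.1071]
 [0.6048 0.0513 0.1105]
 [0.6048 0.0493 0.1108]
 [0.6048 0.0452 0.1112]
 [0.6048 0.0534 0.1095]]
```

View pics/c2.png

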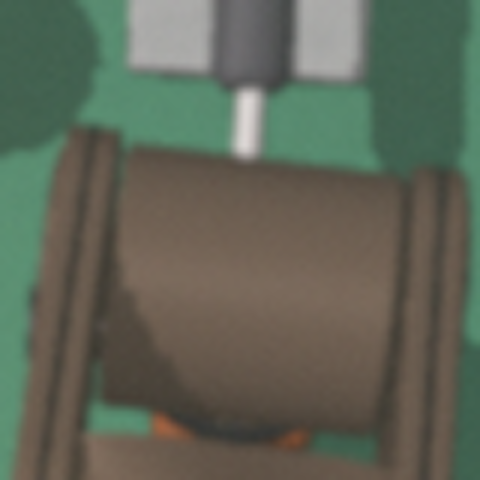

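The arm hides the case, but the steel tip (about 245,155 in the crop) lies ahead of it and roughly in line. The wrist camera comes next.

```bash
python3 -m inch '[[1,0.005,0.001,-0.001,0.2],[1,0.01,0.001,-0.002,0.2],[1,0.015,0.001,-0.002,0.2],[1,0.018,0.001,-0.002,0.2],[1,0.018,0.001,-0.002,0.2]]'
python3 plan.py 0.569 0.049 0.0857 -1.3 1
python3 - <<'E'
from h import *
np.set_printoptions(precision=4,suppress=True)
p=cam('wrist'); save(p,'w3.png')
for q in ['tip_point','case_front']: print(q,ctrl.tip_of(q,p)[:2])
print(proj(p,[[.600,.0485,.105],[.6,.0485,.11]]))
E
```

```text
time: 8.35
eef_pos: [0.5541, 0.0497, 0.0867]
tcp_rot: [1.0, -0.012, 0.001, 0.0]
contact_force: [0.9, 0.0, -4.2]
opening: 0.623
finger_force: 84.9
now [0.5541 0.0497 0.0867] psi -1.36 tilt 0.08 q [-0.09  0.19  1.98  0.    0.97  1.5 ] F [ 0.9  0.  -4.2] t 8.35 open 0.623 ff 84.9
call 0 dx 0.0149 dy 0.0004 dz 0.0010 turn -0.1
tip_point [{'at': [317.1, 201.8], 'score': 0.72}]
case_front [{'at': [317.6, 253.1], 'score': 0.85}]
[[317.9699 200.5211]
 [318.0942 204.4987]]
```

View pics/w3.png

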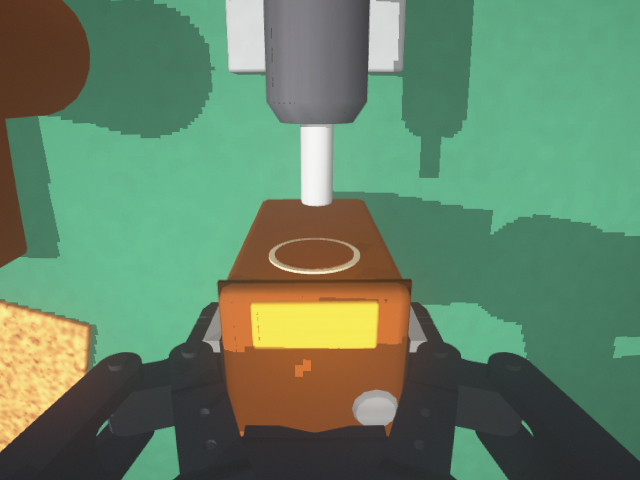

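The wrist view shows the tip's end at (317,202), in line with the ring centre at about (315,255), so I'll close in.

```bash
python3 -m inch '[[1,0.003,0,0.0005,0],[1,0.005,0,0.001,0],[1,0.007,0,0.001,0],[1,0.009,0,0.001,0],[1,0.009,0,0.001,0]]'
python3 -m inch '[[1,0.001,0,0,0],[1,0.002,0,0,0],[1,0.002,0,0,0]]'
python3 -m inch '[[1,0.001,0,0,0],[1,0.002,0,0,0],[1,0.002,0,0,0]]'
python3 plan.py 0.569 0.049 0.0857 -1.3 1
```

```text
time: 8.92
eef_pos: [0.5625, 0.0499, 0.0854]
tcp_rot: [1.0, -0.012, 0.0, 0.0]
contact_force: [-0.1, 0.3, -4.2]
opening: 0.621
finger_force: 84.9
time: 9.17
eef_pos: [0.5641, 0.0499, 0.0854]
tcp_rot: [1.0, -0.012, 0.0, 0.0]
contact_force: [0.5, -0.7, -4.2]
opening: 0.625
finger_force: 84.9
time: 9.42
eef_pos: [0.5661, 0.0498, 0.0854]
tcp_rot: [1.0, -0.012, 0.0, 0.0]
contact_force: [0.3, -0.2, -3.8]
opening: 0.623
finger_force: 84.9
now [0.5661 0.0498 0.0854] psi -1.33 tilt 0.02 q [-0.09  0.22  1.95 -0.    0.98  1.5 ] F [ 0.3 -0.2 -3.8] t 9.4167 open 0.623 ff 84.9
call 0 dx 0.0029 dy 0.0007 dz -0.0003 turn -0.0
```

```bash
for i in 1; do python3 -m inch '[[1,0.001,0,0,0],[1,0.002,0,0,0],[1,0.002,0,0,0]]'|grep -E "pos|contact"
python3 -m inch '[[1,0.001,0,0,0],[1,0.001,0,0,0]]'|grep -E "pos|contact"
python3 -m inch '[[1,0.001,0,0,0],[1,0.001,0,0,0]]'|grep -E "pos|contact"
python3 -m inch '[[1,0.001,0,0,0],[1,0.001,0,0,0]]'|grep -E "pos|contact"; done
```

```text
eef_pos: [0.5682, 0.0498, 0.0854]
contact_force: [-0.1, -1.6, -3.9]
eef_pos: [0.5691, 0.0497, 0.0853]
contact_force: [0.3, 0.3, -4.2]
eef_pos: [0.5701, 0.0497, 0.0854]
contact_force: [-0.5, -0.5, -4.0]
eef_pos: [0.5711, 0.0497, 0.0854]
contact_force: [-0.5, 0.1, -4.2]
```

```bash
python3 -m inch '[[1,0.001,0,0,0],[1,0.001,0,0,0]]'|grep -E "pos|contact"
python3 -m inch '[[1,0.001,0,0,0],[1,0.001,0,0,0]]'|grep -E "pos|contact"
python3 -m inch '[[1,0.001,0,0,0],[1,0.001,0,0,0]]'|grep -E "pos|contact"
```

```text
eef_pos: [0.5714, 0.0497, 0.0852]
contact_force: [-2.0, -0.5, -2.3]
eef_pos: [0.5719, 0.0498, 0.0851]
contact_force: [-5.5, -0.5, -1.0]
eef_pos: [0.5727, 0.0497, 0.0851]
contact_force: [-7.9, -0.4, -0.0]
```

```bash
python3 -m inch '[[1,0.001,0,0,0],[1,0.002,0,0,0],[1,0.002,0,0,0]]'|grep -E "pos|contact"
python3 -m inch '[[1,0.001,0,0,0],[1,0.001,0,0,0]]'|grep -E "pos|contact"
python3 -m inch '[[1,0.001,0,0,0],[1,0.001,0,0,0]]'|grep -E "pos|contact|finger"
```

```text
eef_pos: [0.5739, 0.0497, 0.0851]
contact_force: [-9.4, -1.0, 1.7]
eef_pos: [0.5745, 0.0497, 0.0851]
contact_force: [-10.8, -0.4, 2.6]
eef_pos: [0.5751, 0.0497, 0.085]
contact_force: [-11.4, -0.9, 3.9]
finger_force: 85.5
```

```bash
python3 -m inch '[[1,0.001,0,0,0],[1,0.002,0,-0.0003,0],[1,0.002,0,-0.0003,0]]'|grep -E "pos|contact"
python3 -m inch '[[1,0.001,0,-0.0003,0],[1,0.001,0,-0.0003,0]]'|grep -E "pos|contact"
python3 - <<'E'
from h import *
p=cam('wrist'); save(p,'w4.png')
for q in ['tip_point','case_front']: print(q,ctrl.tip_of(q,p)[:2])
E
```

```text
eef_pos: [0.5762, 0.0497, 0.0851]
contact_force: [-12.7, -0.2, 5.1]
eef_pos: [0.5763, 0.0497, 0.0851]
contact_force: [-15.7, -0.5, 5.6]
tip_point [{'at': [34.8, 91.7], 'score': 0.3}]
case_front [{'at': [313.9, 254.1], 'score': 0.79}]
```

View pics/w4.png

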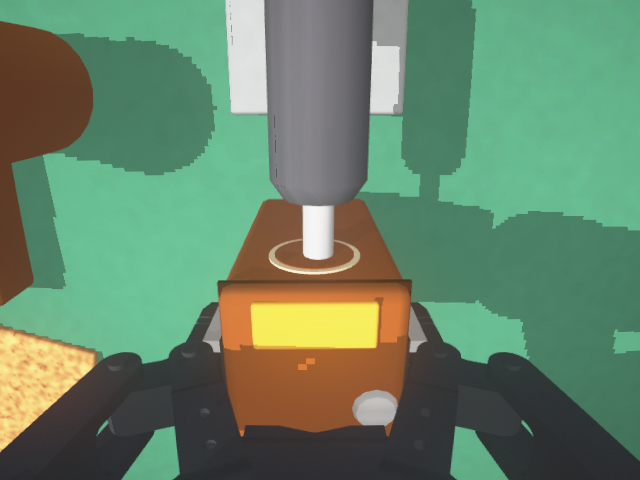

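The picture shows the tip inside the ring (318,256), about 5 mm of travel used and 15.7 N. I'll hold briefly, back off and turn half round.

```bash
python3 -m inch '[[1,0.0005,0,0,0],[1,0.0005,0,0,0],[1,0.0005,0,0,0]]'|grep -E "pos|contact"
python3 -m inch '[[1,-0.005,0,0,0],[1,-0.015,0,0,0],[1,-0.03,0,0,0],[1,-0.05,0,0,0],[1,-0.065,0,0,0]]'
python3 plan.py 0.508 0.050 0.0857 178.7 6
```

```text
eef_pos: [0.5763, 0.0497, 0.0851]
contact_force: [-17.1, -0.8, 6.3]
time: 12.48
eef_pos: [0.516, 0.051, 0.0859]
tcp_rot: [1.0, -0.012, 0.001, -0.0]
contact_force: [-1.4, 0.2, -3.5]
opening: 0.625
finger_force: 85.1
now [0.516  0.051  0.0859] psi -1.34 tilt 0.11 q [-0.1   0.12  2.07  0.    0.96  1.5 ] F [-1.4  0.2 -3.5] t 12.4833 open 0.625 ff 85.1
call 0 dx -0.0013 dy 0.0002 dz 0.0000 turn -30.0
call 1 dx -0.0013 dy -0.0005 dz 0.0000 turn -30.0
call 2 dx -0.0008 dy -0.0010 dz 0.0000 turn -30.0
call 3 dx -0.0002 dy -0.0013 dz 0.0000 turn -30.0
call 4 dx 0.0005 dy -0.0013 dz 0.0000 turn -30.0
call 5 dx 0.0010 dy -0.0008 dz 0.0000 turn -30.0
```

```bash
python3 -m inch '[[1,0,0,0,-6],[1,0,0,0,-12],[1,0,0,0,-18],[1,0,0,0,-24],[1,0,0,0,-30]]' >/dev/null
python3 -m inch '[[1,0,0,0,-6],[1,0,0,0,-12],[1,0,0,0,-18],[1,0,0,0,-24],[1,0,0,0,-30]]' >/dev/null
python3 -m inch '[[1,0,0,0,-6],[1,0,0,0,-12],[1,0,0,0,-18],[1,0,0,0,-24],[1,0,0,0,-30]]' >/dev/null
python3 -m inch '[[1,0,0,0,-6],[1,0,0,0,-12],[1,0,0,0,-18],[1,0,0,0,-24],[1,0,0,0,-30]]' >/dev/null
python3 -m inch '[[1,0,0,0,-6],[1,0,0,0,-12],[1,0,0,0,-18],[1,0,0,0,-24],[1,0,0,0,-30]]' >/dev/null
python3 -m inch '[[1,0,0,0,-6],[1,0,0,0,-12],[1,0,0,0,-18],[1,0,0,0,-24],[1,0,0,0,-30]]' >/dev/null
python3 -m inch '[[1,0,0,0,0],[1,0,0,0,0]]'
python3 plan.py 0.56 0.0495 0.0857 178.7 1
```

```text
time: 15.15
eef_pos: [0.517, 0.051, 0.0862]
tcp_rot: [0.013, 1.0, -0.0, 0.001]
contact_force: [0.2, 0.1, -3.4]
opening: 0.625
finger_force: 84.9
now [0.517  0.051  0.0862] psi 178.51 tilt 0.11 q [-0.1   0.12  2.06  0.    0.96 -1.64] F [ 0.2  0.1 -3.4] t 15.15 open 0.625 ff 84.9
call 0 dx -0.0430 dy -0.0004 dz 0.0005 turn -0.2
```

```bash
python3 -m inch '[[1,-0.01,-0.0015,0,0],[1,-0.022,-0.0015,0,0],[1,-0.034,-0.0015,0,0],[1,-0.042,-0.0015,0,0],[1,-0.048,-0.0015,0,0]]'
python3 -m inch '[[1,-0.002,0,0,0],[1,-0.003,0,0,0],[1,-0.003,0,0,0]]'
python3 plan.py 0.5713 0.0486 0.0857 178.7 1
```

```text
time: 15.57
eef_pos: [0.566, 0.0481, 0.0861]
tcp_rot: [0.012, 1.0, -0.0, 0.001]
contact_force: [0.2, 1.1, -3.9]
opening: 0.621
finger_force: 85.0
time: 15.82
eef_pos: [0.5672, 0.0484, 0.0857]
tcp_rot: [0.012, 1.0, 0.0, -0.0]
contact_force: [-0.2, 0.1, -3.9]
opening: 0.622
finger_force: 85.0
now [0.5672 0.0484 0.0857] psi 178.65 tilt 0.04 q [-0.09  0.22  1.94  0.    0.98 -1.64] F [-0.2  0.1 -3.9] t 15.8167 open 0.622 ff 85.0
call 0 dx -0.0041 dy 0.0003 dz -0.0000 turn -0.0
```

```bash
python3 -m inch '[[1,-0.001,0,0,0],[1,-0.002,0,0,0],[1,-0.002,0,0,0]]'|grep -E "pos|contact"
python3 -m inch '[[1,-0.001,0,0,0],[1,-0.0015,0,0,0],[1,-0.002,0,0,0],[1,-0.002,0,0,0]]'|grep -E "pos|contact"
python3 -m inch '[[1,-0.001,0,0,0],[1,-0.0015,0,0,0],[1,-0.0015,0,0,0]]'|grep -E "pos|contact"
python3 -m inch '[[1,-0.001,0,0,0],[1,-0.0015,0,0,0],[1,-0.0015,0,0,0]]'|grep -E "pos|contact"
```

```text
eef_pos: [0.5687, 0.0484, 0.0857]
contact_force: [-0.0, 0.2, -3.7]
eef_pos: [0.5698, 0.0484, 0.0856]
contact_force: [-6.4, 0.2, -0.9]
eef_pos: [0.5708, 0.0483, 0.0856]
contact_force: [-8.0, 0.1, 0.8]
eef_pos: [0.5717, 0.0483, 0.0855]
contact_force: [-10.5, 0.2, 1.8]
```

```bash
python3 -m inch '[[1,-0.001,0,0,0],[1,-0.002,0,0,0],[1,-0.002,0,0,0]]'|grep -E "pos|contact"
python3 -m inch '[[1,-0.001,0,0,0],[1,-0.001,0,0,0]]'|grep -E "pos|contact"
python3 -m inch '[[1,-0.001,0,0,0],[1,-0.001,0,0,0]]'|grep -E "pos|contact"
```

```text
eef_pos: [0.5729, 0.0483, 0.0855]
contact_force: [-12.8, -0.3, 4.4]
eef_pos: [0.5735, 0.0483, 0.0855]
contact_force: [-13.9, -0.5, 4.7]
eef_pos: [0.5737, 0.0483, 0.0855]
contact_force: [-15.4, -1.9, 7.1]
```

```bash
python3 -m inch '[[1,-0.0005,0,0,0],[1,-0.0005,0,0,0],[1,-0.0005,0,0,0]]'|grep -E "pos|contact"
python3 -m inch '[[1,0.005,0,0,0],[1,0.015,0,0,0],[1,0.03,0,0,0],[1,0.05,0,0,0],[1,0.07,0,0,0]]'|grep -E "pos|contact"
python3 -m inch '[[1,0.008,0,0.008,0],[1,0.008,0,0.016,0],[1,0.008,0,0.019,0],[1,0.008,0,0.019,0],[1,0.008,0,0.019,0]]'|grep -E "pos|contact"
python3 plan.py 0.495 0.05 0.0607 178.7 1
```

```text
eef_pos: [0.5737, 0.0483, 0.0855]
contact_force: [-18.0, -0.6, 7.8]
eef_pos: [0.5091, 0.0496, 0.0863]
contact_force: [0.3, 0.1, -3.4]
eef_pos: [0.502, 0.0497, 0.0668]
contact_force: [0.3, 0.9, -3.3]
now [0.502  0.0497 0.0668] psi 178.66 tilt 0.04 q [-0.1   0.12  2.11  0.    0.92 -1.65] F [ 0.3  0.9 -3.3] t 18.5667 open 0.625 ff 85.2
call 0 dx 0.0070 dy 0.0001 dz 0.0061 turn -0.0
```

```bash
python3 -m inch '[[1,0,0,0.002,0],[1,0,0,0.004,0],[1,0,0,0.004,0]]'|grep -E "pos|contact"
python3 -m inch '[[1,0,0,0.001,0],[1,0,0,0.001,0],[1,0,0,0.001,0]]'|grep -E "pos|contact"
python3 -m inch '[[1,0,0,0.0007,0],[1,0,0,0.0007,0],[1,0,0,0.0007,0]]'|grep -E "pos|contact"
python3 -m inch '[[1,0,0,0.0007,0],[1,0,0,0.0007,0],[1,0,0,0.0007,0]]'|grep -E "pos|contact"
```

```text
eef_pos: [0.5012, 0.0498, 0.0626]
contact_force: [-0.2, 0.9, -3.8]
eef_pos: [0.5009, 0.0498, 0.0619]
contact_force: [0.2, 0.3, -4.4]
eef_pos: [0.5009, 0.0499, 0.0613]
contact_force: [-0.2, 0.2, -3.9]
eef_pos: [0.5011, 0.0498, 0.0608]
contact_force: [-0.7, -0.6, -1.4]
```

```bash
python3 -m inch '[[1,0,0,0.0008,0],[1,0,0,0.0008,0],[1,0,0,0.0008,0]]'|grep -E "pos|contact"
python3 -m inch '[[0.6,0,0,0,0],[0.4,0,0,0,0],[0.2,0,0,0,0],[0,0,0,0,0],[0,0,0,0,0]]'
python3 -m inch '[[0,0,0,0,0],[0,0,0,0,0],[0,0,0,0,0],[0,0,0,0,0]]'
python3 plan.py 0.501 0.05 0.15 178.7 1
```

```text
eef_pos: [0.5012, 0.0498, 0.0608]
contact_force: [-3.6, -0.6, 5.8]
time: 20.23
eef_pos: [0.5015, 0.0498, 0.0599]
tcp_rot: [0.012, 1.0, -0.0, 0.001]
contact_force: [1.2, -0.7, 0.5]
opening: 0.995
finger_force: 0.0
time: 20.57
eef_pos: [0.501, 0.0499, 0.0597]
tcp_rot: [0.012, 1.0, 0.0, 0.0]
contact_force: [-0.4, 0.0, 0.4]
opening: 1.001
finger_force: 0.0
now [0.501  0.0499 0.0597] psi 178.67 tilt 0.0 q [-0.1   0.13  2.11  0.    0.9  -1.65] F [-0.4  0.   0.4] t 20.5667 open 1.001 ff 0.0
call 0 dx -0.0000 dy 0.0001 dz -0.0903 turn -0.0
```

```bash
python3 -m inch '[[0,0,0,-0.01,0],[0,0,0,-0.035,0],[0,0,0,-0.07,0],[0,0,0,-0.105,0],[0,0,0,-0.14,0]]'|grep -E "pos"
python3 -m inch '[[0,0,0,0,6],[0,0,0,0,12],[0,0,0,0,18],[0,0,0,0,24],[0,0,0,0,30]]'|grep pos
python3 -m inch '[[0,0,0,0,6],[0,0,0,0,12],[0,0,0,0,18],[0,0,0,0,24],[0,0,0,0,30]]' |grep pos
python3 -m inch '[[0,0,0,0,6],[0,0,0,0,12],[0,0,0,0,18],[0,0,0,0,24],[0,0,0,0,30]]' |grep pos
python3 -m inch '[[0,0,0,0,0],[0,0,0,0,0]]'
python3 - <<'E'
from h import *
np.set_printoptions(precision=4,suppress=True)
p=cam('wrist'); save(p,'w5.png'); X=cloud(p)
m=(np.linalg.norm(X[:,:2]-[.501,.05],axis=1)<.06)&(X[:,2]>.1)&(X[:,2]<.115)
print(m.sum(),np.nanmedian(X[m,2]),cv2.minAreaRect(X[m,:2].astype(np.float32)))
Y=X[m]; A=np.c_[Y[:,:2]-[.5,.05],np.ones(m.sum())]; k=Y[:,2]<.1095; print('plane',np.linalg.lstsq(A[k],Y[k,2],rcond=None)[0])
E
python3 plan.py 0.501 0.05 0.0597 88.7 1
```

```text
eef_pos: [0.5006, 0.0499, 0.2018]
eef_pos: [0.501, 0.0499, 0.2007]
eef_pos: [0.5009, 0.0499, 0.2006]
eef_pos: [0.501, 0.0499, 0.2006]
time: 22.4
eef_pos: [0.501, 0.0499, 0.2003]
tcp_rot: [0.714, 0.7, 0.0, 0.0]
contact_force: [-0.3, 0.5, -1.1]
opening: 1.003
finger_force: 0.0
8207 0.10782368322133712 ((0.5012304782867432, 0.050588950514793396), (0.05402827262878418, 0.0629795640707016), 88.75470733642578)
plane [ 0.0016 -0.0221  0.1074]
now [0.501  0.0499 0.2002] psi 88.82 tilt 0.03 q [-0.1  -0.07  2.02 -0.    1.19 -0.08] F [ 0.4 -0.5  0.7] t 22.45 open 0.998 ff 0.0
call 0 dx 0.0001 dy 0.0000 dz 0.1405 turn 0.1
```

View pics/w5.png

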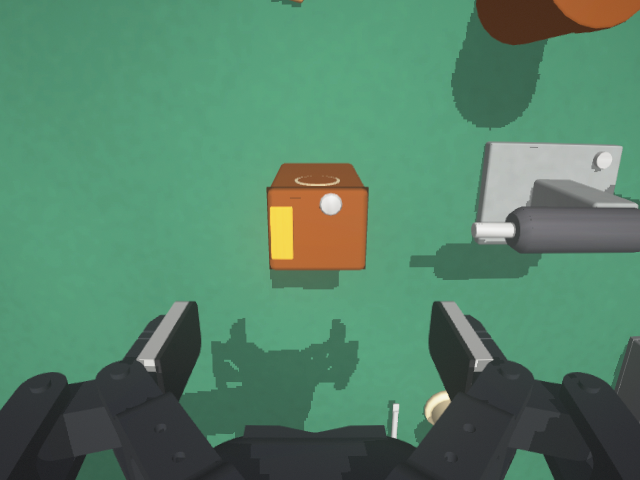

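The case stands upright and square at (318,228), with the clasp on the left and the rivet up (+y). I'll take it across the 62 mm side.

```bash
python3 -m inch '[[0,0.0005,0,0.035,0],[0,0.0005,0,0.07,0],[0,0.0005,0,0.105,0],[0,0.0005,0,0.13,0],[0,0.0005,0,0.14,0]]'|grep -E "pos|contact"
python3 -m inch '[[0,0,0,0,0],[0,0,0,0,0],[0,0,0,0,0],[0.3,0,0,0,0],[1,0,0,0,0]]' 80|grep -E "pos|contact"
python3 -m inch '[[1,0,0,0,0],[1,0,0,0,0],[1,0,0,0,0],[1,0,0,0,0],[1,0,0,0,0]]' 80
python3 plan.py 0.501 0.05 0.0597 88.7 1
```

```text
eef_pos: [0.4978, 0.0506, 0.0557]
contact_force: [-0.4, 0.3, -0.5]
eef_pos: [0.5024, 0.0502, 0.0617]
contact_force: [0.0, -0.3, 0.1]
time: 23.7
eef_pos: [0.5028, 0.0502, 0.0619]
tcp_rot: [0.715, 0.699, 0.001, 0.002]
contact_force: [0.8, -0.1, 5.2]
opening: 0.714
finger_force: 88.5
now [0.5028 0.0502 0.0619] psi 88.68 tilt 0.24 q [-0.1   0.13  2.11  0.    0.9  -0.08] F [ 0.8 -0.1  5.2] t 23.7 open 0.714 ff 88.5
call 0 dx -0.0002 dy -0.0018 dz 0.0022 turn -0.0
```

```bash
python3 -m inch '[[1,0,0,-0.006,0],[1,0,0,-0.015,0],[1,0,0,-0.025,0],[1,0,0,-0.025,0],[1,0,0,-0.025,0]]' 80|grep -E "pos|contact"
python3 -m inch '[[1,0,0,0,6],[1,0,0,0,12],[1,0,0,0,18],[1,0,0,0,24],[1,0,0,0,30]]'|grep pos
python3 -m inch '[[1,0,0,0,6],[1,0,0,0,12],[1,0,0,0,18],[1,0,0,0,24],[1,0,0,0,30]]'|grep pos
python3 -m inch '[[1,0,0,0,6],[1,0,0,0,12],[1,0,0,0,18],[1,0,0,0,24],[1,0,0,0,30]]'|grep pos
python3 -m inch '[[1,0,0,0,0],[1,0,0,0,0]]'
python3 plan.py 0.566 0.049 0.0867 -1.3 1
```

```text
eef_pos: [0.5012, 0.0503, 0.0854]
contact_force: [-0.8, -0.1, -4.6]
eef_pos: [0.5002, 0.0504, 0.0839]
eef_pos: [0.5002, 0.0504, 0.084]
eef_pos: [0.5002, 0.0504, 0.084]
time: 25.53
eef_pos: [0.5004, 0.0504, 0.0842]
tcp_rot: [1.0, -0.01, -0.001, -0.0]
contact_force: [0.3, -0.1, -3.6]
opening: 0.715
finger_force: 87.7
now [0.5004 0.0504 0.0842] psi -1.18 tilt 0.07 q [-0.1   0.09  2.1  -0.    0.95  1.49] F [ 0.3 -0.1 -3.6] t 25.5333 open 0.715 ff 87.7
call 0 dx 0.0656 dy 0.0000 dz -0.0025 turn 0.1
```

```bash
python3 -m inch '[[1,0.012,0,-0.001,0],[1,0.026,0,-0.002,0],[1,0.04,0,-0.002,0],[1,0.052,0,-0.002,0],[1,0.06,0,-0.002,0]]'|grep -E "pos|contact"
python3 -m inch '[[1,0.002,0,0,0],[1,0.003,0,0,0],[1,0.003,0,0,0],[1,0.003,0,0,0]]'|grep -E "pos|contact"
python3 plan.py 0.574 0.049 0.0867 -1.3 1
python3 - <<'E'
from h import *
p=cam('wrist'); save(p,'w6.png')
for q in ['tip_point','case_left']: print(q,ctrl.tip_of(q,p)[:2])
E
```

```text
eef_pos: [0.5619, 0.0489, 0.0866]
contact_force: [0.3, -0.2, -4.3]
eef_pos: [0.5631, 0.049, 0.0863]
contact_force: [-0.2, 0.5, -4.7]
now [0.5631 0.049  0.0863] psi -1.3 tilt 0.08 q [-0.09  0.21  1.95 -0.    0.98  1.5 ] F [-0.2  0.5 -4.7] t 26.2833 open 0.716 ff 87.7
call 0 dx 0.0109 dy -0.0002 dz -0.0004 turn 0.0
tip_point [{'at': [316.5, 232.5], 'score': 0.84}]
case_left [{'at': [315.1, 262.9], 'score': 0.9}]
```

View pics/w6.png

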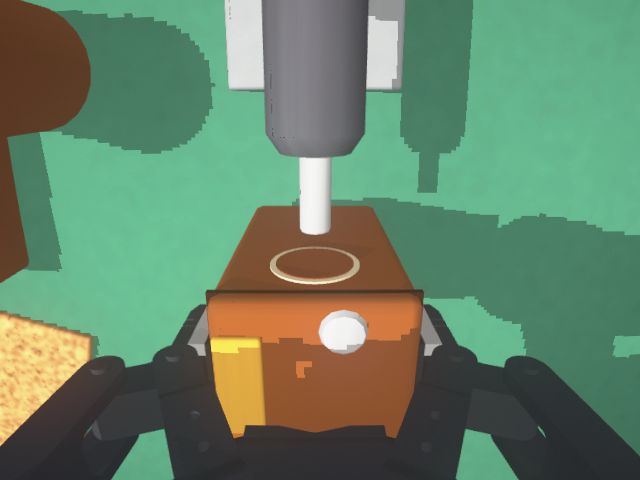

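The rivet side faces the tip. The tip's end at (316,232) is in line with the ring at (315,264), so I'll press.

```bash
python3 -m inch '[[1,0.002,0,0,0],[1,0.004,0,0,0],[1,0.006,0,0,0],[1,0.008,0,0,0],[1,0.008,0,0,0]]'|grep -E "pos|contact"
python3 -m inch '[[1,0.001,0,0,0],[1,0.002,0,0,0],[1,0.002,0,0,0]]'|grep -E "pos|contact"
python3 -m inch '[[1,0.001,0,0,0],[1,0.0015,0,0,0],[1,0.0015,0,0,0]]'|grep -E "pos|contact"
python3 -m inch '[[1,0.001,0,0,0],[1,0.0015,0,0,0],[1,0.0015,0,0,0]]'|grep -E "pos|contact"
```

```text
eef_pos: [0.5725, 0.0486, 0.0869]
contact_force: [0.3, -0.8, -3.1]
eef_pos: [0.5741, 0.0486, 0.0867]
contact_force: [0.3, -0.6, -3.6]
eef_pos: [0.5752, 0.0486, 0.0867]
contact_force: [0.1, 0.6, -3.4]
eef_pos: [0.5759, 0.0487, 0.0866]
contact_force: [-5.0, -0.7, -1.3]
```

```bash
python3 -m inch '[[1,0.001,0,0,0],[1,0.002,0,0,0],[1,0.002,0,0,0]]'|grep -E "pos|contact"
python3 -m inch '[[1,0.001,0,0,0],[1,0.002,0,0,0],[1,0.002,0,0,0]]'|grep -E "pos|contact"
python3 -m inch '[[1,0.001,0,0,0],[1,0.001,0,0,0]]'|grep -E "pos|contact"
python3 -m inch '[[1,0.001,0,0,0],[1,0.001,0,0,0]]'|grep -E "pos|contact"
```

```text
eef_pos: [0.5772, 0.0486, 0.0865]
contact_force: [-8.5, -0.1, 1.3]
eef_pos: [0.5784, 0.0486, 0.0865]
contact_force: [-10.7, -0.1, 2.9]
eef_pos: [0.5789, 0.0486, 0.0864]
contact_force: [-11.2, -1.4, 4.6]
eef_pos: [0.5796, 0.0486, 0.0864]
contact_force: [-12.4, -0.4, 4.4]
```

```bash
python3 -m inch '[[1,0.001,0,0,0],[1,0.0015,0,0,0],[1,0.0015,0,0,0]]'|grep -E "pos|contact"
python3 -m inch '[[1,0.001,0,0,0],[1,0.001,0,0,0],[1,0.001,0,0,0]]'|grep -E "pos|contact"
```

```text
eef_pos: [0.5802, 0.0486, 0.0865]
contact_force: [-14.6, 0.2, 5.6]
eef_pos: [0.5802, 0.0486, 0.0864]
contact_force: [-17.6, -0.3, 8.1]
```

At the stop with 17.6 N. I'll back off and turn half round.

```bash
python3 -m inch '[[1,0,0,0,0],[1,-0.01,0,0,0],[1,-0.03,0,0,0],[1,-0.05,0,0,0],[1,-0.07,0,0,0]]'|grep -E "pos|contact"
python3 -m inch '[[1,0,0,0,-6],[1,0,0,0,-12],[1,0,0,0,-18],[1,0,0,0,-24],[1,0,0,0,-30]]' >/dev/null
python3 -m inch '[[1,0,0,0,-6],[1,0,0,0,-12],[1,0,0,0,-18],[1,0,0,0,-24],[1,0,0,0,-30]]' >/dev/null
python3 -m inch '[[1,0,0,0,-6],[1,0,0,0,-12],[1,0,0,0,-18],[1,0,0,0,-24],[1,0,0,0,-30]]' >/dev/null
python3 -m inch '[[1,0,0,0,-6],[1,0,0,0,-12],[1,0,0,0,-18],[1,0,0,0,-24],[1,0,0,0,-30]]' >/dev/null
python3 -m inch '[[1,0,0,0,-6],[1,0,0,0,-12],[1,0,0,0,-18],[1,0,0,0,-24],[1,0,0,0,-30]]' >/dev/null
python3 -m inch '[[1,0,0,0,-6],[1,0,0,0,-12],[1,0,0,0,-18],[1,0,0,0,-24],[1,0,0,0,-30]]' >/dev/null
python3 -m inch '[[1,0,0,0,0],[1,0,0,0,0]]'|grep -E "pos|contact"
python3 plan.py 0.568 0.0487 0.0865 178.7 1
```

```text
eef_pos: [0.5155, 0.05, 0.0869]
contact_force: [0.9, 0.7, -4.6]
eef_pos: [0.516, 0.05, 0.087]
contact_force: [-0.1, 0.9, -4.3]
now [0.516 0.05  0.087] psi 178.51 tilt 0.1 q [-0.1   0.11  2.07  0.    0.96 -1.64] F [-0.1  0.9 -4.3] t 32.0167 open 0.719 ff 87.6
call 0 dx -0.0520 dy 0.0001 dz 0.0005 turn -0.2
```

```bash
python3 -m inch '[[1,-0.01,0,0,0],[1,-0.022,0,0,0],[1,-0.034,0,0,0],[1,-0.044,0,0,0],[1,-0.05,0,0,0]]'|grep -E "pos|contact"
python3 -m inch '[[1,-0.001,0,0,0],[1,-0.002,0,0,0],[1,-0.002,0,0,0]]'|grep -E "pos|contact"
python3 -m inch '[[1,-0.001,0,0,0],[1,-0.002,0,0,0],[1,-0.002,0,0,0]]'|grep -E "pos|contact"
python3 - <<'E'
from h import *
p=cam('wrist')
for q in ['tip_point','case_right']: print(q,ctrl.tip_of(q,p)[:2])
E
python3 plan.py 0.573 0.0487 0.0865 178.7 1
```

```text
eef_pos: [0.5674, 0.0486, 0.087]
contact_force: [0.4, 0.0, -3.7]
eef_pos: [0.5671, 0.0489, 0.0864]
contact_force: [-0.5, 0.2, -3.9]
eef_pos: [0.5693, 0.0488, 0.0868]
contact_force: [0.6, -0.5, -4.0]
tip_point []
case_right []
now [0.5693 0.0488 0.0868] psi 178.67 tilt 0.0 q [-0.09  0.22  1.94 -0.    0.98 -1.64] F [-0.8 -1.2 -3.7] t 33.0833 open 0.716 ff 87.6
call 0 dx -0.0037 dy -0.0000 dz 0.0003 turn -0.0
```

```bash
python3 -m inch '[[1,-0.001,0,0,0],[1,-0.0015,0,0,0],[1,-0.0015,0,0,0]]'|grep -E "pos|contact"
python3 -m inch '[[1,-0.001,0,0,0],[1,-0.0015,0,0,0],[1,-0.0015,0,0,0]]'|grep -E "pos|contact"
python3 -m inch '[[1,-0.001,0,0,0],[1,-0.0015,0,0,0],[1,-0.0015,0,0,0]]'|grep -E "pos|contact"
python3 -m inch '[[1,-0.001,0,0,0],[1,-0.0015,0,0,0],[1,-0.0015,0,0,0]]'|grep -E "pos|contact"
```

```text
eef_pos: [0.5711, 0.0487, 0.0868]
contact_force: [-0.2, 0.1, -3.7]
eef_pos: [0.5726, 0.0487, 0.0868]
contact_force: [-0.8, -0.2, -4.7]
eef_pos: [0.573, 0.0487, 0.0866]
contact_force: [-4.0, 0.1, -1.6]
eef_pos: [0.5741, 0.0487, 0.0865]
contact_force: [-7.1, 0.3, 0.2]
```

```bash
python3 -m inch '[[1,-0.001,0,0,0],[1,-0.002,0,0,0],[1,-0.002,0,0,0]]'|grep -E "pos|contact"
python3 -m inch '[[1,-0.001,0,0,0],[1,-0.002,0,0,0],[1,-0.002,0,0,0]]'|grep -E "pos|contact"
python3 -m inch '[[1,-0.001,0,0,0],[1,-0.001,0,0,0]]'|grep -E "pos|contact"
python3 -m inch '[[1,-0.001,0,0,0],[1,-0.001,0,0,0]]'|grep -E "pos|contact"
```

```text
eef_pos: [0.5754, 0.0487, 0.0865]
contact_force: [-9.7, 0.3, 2.6]
eef_pos: [0.5766, 0.0487, 0.0865]
contact_force: [-11.3, 0.4, 3.7]
eef_pos: [0.5772, 0.0487, 0.0865]
contact_force: [-12.2, -1.0, 4.7]
eef_pos: [0.5778, 0.0486, 0.0865]
contact_force: [-14.4, -0.1, 5.7]
```

```bash
python3 -m inch '[[1,-0.001,0,0,0],[1,-0.001,0,0,0],[1,-0.001,0,0,0],[1,-0.001,0,0,0]]'|grep -E "pos|contact"
python3 -m inch '[[1,0.005,0,0,0],[1,0.015,0,0,0],[1,0.03,0,0,0],[1,0.05,0,0,0],[1,0.07,0,0,0]]'|grep -E "pos|contact"
python3 plan.py 0.4435 0.294 0.0867 178.7 2
```

```text
eef_pos: [0.5779, 0.0486, 0.0864]
contact_force: [-15.5, -0.5, 7.1]
eef_pos: [0.5128, 0.05, 0.087]
contact_force: [-0.2, 0.3, -3.3]
now [0.5128 0.05   0.087 ] psi 178.66 tilt 0.18 q [-0.1   0.11  2.07  0.    0.96 -1.65] F [-0.2  0.3 -3.3] t 35.6667 open 0.713 ff 87.9
call 0 dx 0.0375 dy 0.1212 dz 0.0001 turn -0.0
call 1 dx 0.0374 dy 0.1212 dz 0.0001 turn -0.0
```

```bash
python3 -m inch '[[1,0.006,0.018,0,0],[1,0.013,0.042,0,0],[1,0.021,0.068,0,0],[1,0.029,0.095,0,0],[1,0.036,0.121,0,0]]'|grep -E "pos|contact"
python3 -m inch '[[1,0.009,0.03,0,0],[1,0.018,0.06,0,0],[1,0.026,0.09,0,0],[1,0.032,0.11,0,0],[1,0.036,0.121,0,0]]'|grep -E "pos|contact"
python3 -m inch '[[1,0,0,0,0],[1,0,0,0,0],[1,0,0,0,0]]'|grep -E "pos|contact"
python3 plan.py 0.4435 0.294 0.070 178.7 1
```

```text
eef_pos: [0.4796, 0.1731, 0.0871]
contact_force: [0.5, -0.3, -4.6]
eef_pos: [0.446, 0.2963, 0.0871]
contact_force: [-0.3, -0.3, -3.4]
eef_pos: [0.4465, 0.2929, 0.0867]
contact_force: [-0.5, -0.8, -3.9]
now [0.4465 0.2929 0.0867] psi 178.64 tilt 0.04 q [ 0.39  0.15  2.03 -0.    0.97 -1.16] F [-0.5 -0.8 -3.9] t 36.75 open 0.72 ff 88.6
call 0 dx 0.0030 dy 0.0010 dz 0.0167 turn -0.1
```

```bash
python3 -m inch '[[1,0.002,0.001,0.006,0],[1,0.003,0.001,0.012,0],[1,0.003,0.001,0.016,0],[1,0.003,0.001,0.016,0],[1,0.003,0.001,0.016,0]]'|grep -E "pos|contact"
python3 -m inch '[[1,0,0,0.001,0],[1,0,0,0.001,0],[1,0,0,0.001,0]]'|grep -E "pos|contact"
python3 -m inch '[[1,0,0,0.0008,0],[1,0,0,0.0008,0],[1,0,0,0.0008,0]]'|grep -E "pos|contact"
python3 -m inch '[[1,0,0,0.0008,0],[1,0,0,0.0008,0],[1,0,0,0.0008,0]]'|grep -E "pos|contact"
```

```text
eef_pos: [0.4428, 0.2942, 0.07]
contact_force: [-0.3, -0.1, -3.2]
eef_pos: [0.4433, 0.2948, 0.0699]
contact_force: [-0.1, -0.4, -4.0]
eef_pos: [0.4431, 0.2948, 0.069]
contact_force: [-0.2, 0.4, -3.4]
eef_pos: [0.443, 0.2947, 0.068]
contact_force: [-0.9, -0.1, -4.7]
```

```bash
python3 -m inch '[[1,0,0,0.0007,0],[1,0,0,0.0007,0],[1,0,0,0.0007,0]]'|grep -E "pos|contact"
python3 -m inch '[[1,0,0,0.0006,0],[1,0,0,0.0006,0],[1,0,0,0.0006,0]]'|grep -E "pos|contact"
python3 -m inch '[[1,0,0,0.0005,0],[1,0,0,0.0005,0],[1,0,0,0.0005,0]]'|grep -E "pos|contact"
```

```text
eef_pos: [0.4432, 0.2948, 0.0679]
contact_force: [-0.5, 0.2, 0.5]
eef_pos: [0.4433, 0.2948, 0.0679]
contact_force: [-3.4, -1.6, 5.0]
eef_pos: [0.4433, 0.2949, 0.0679]
contact_force: [-5.3, -3.4, 8.5]
```

The case rests on the mat. I'll let go and rise.

```bash
python3 -m inch '[[1,0,0,-0.0008,0],[0.6,0,0,-0.0008,0],[0.4,0,0,-0.0008,0],[0.2,0,0,-0.0008,0],[0,0,0,-0.0008,0]]'|grep -E "pos|contact|opening"
python3 -m inch '[[0,0,0,0,0],[0,0,0,0,0],[0,0,0,0,0],[0,0,0,0,0]]'|grep -E "pos|contact|opening"
python3 -m inch '[[0,0,0,-0.01,0],[0,0,0,-0.035,0],[0,0,0,-0.07,0],[0,0,0,-0.105,0],[0,0,0,-0.14,0]]'|grep -E "pos"
python3 -m inch '[[0,0.05,0,0,0],[0,0.05,0,0,0],[0,0.05,0,0,0]]'|grep -E "pos"
python3 - <<'E'
from h import *
np.set_printoptions(precision=4,suppress=True)
p=cam('wrist'); save(p,'w7.png'); X=cloud(p)
m=(np.linalg.norm(X[:,:2]-[.4435,.294],axis=1)<.06)&(X[:,2]>.105)&(X[:,2]<.115)
print(m.sum(),np.nanmedian(X[m,2]),cv2.minAreaRect(X[m,:2].astype(np.float32)))
print(ctrl.get_state()['time'])
E
```

```text
eef_pos: [0.4438, 0.2951, 0.0672]
contact_force: [0.5, -0.1, -0.6]
opening: 0.914
eef_pos: [0.4432, 0.2948, 0.0671]
contact_force: [-0.3, -0.2, 0.7]
opening: 1.001
eef_pos: [0.4428, 0.2947, 0.2092]
eef_pos: [0.3916, 0.2962, 0.2084]
5577 0.11344649561799161 ((0.4431043863296509, 0.2960648834705353), (0.06303056329488754, 0.056043073534965515), 88.87846374511719)
40.1333
```

View pics/w7.png

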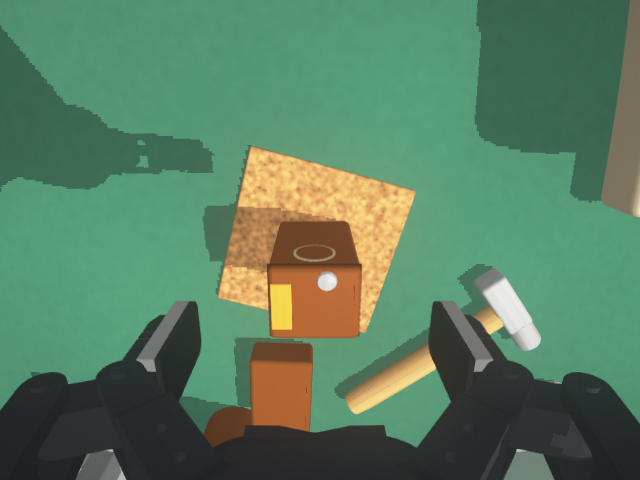

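The case stands upright on the mat, its top centred at about (315,302), within 3 mm of the mat's centre. The gripper is clear.

```bash
python3 -m inch '[[0,0,0,0,0],[0,0,0,0,0]]'|grep contact; python3 -c "
from plant import ctrl; print(ctrl.sign_off())"
```

```text
contact_force: [-0.4, 0.4, -0.2]
the job is handed in; nothing more can be done
None
```

I pressed all four sides onto the marker in order, each about 5 mm in with a peak of 15 to 18 N, then left the case upright and released on the mat, about 3 mm from its centre; the job is handed in at about 40 s, and sign-off returned no verdict.

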